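# Set the vial mixer's speed slide and start it

### The job

Get the bench mixer going for the vial that stands in its black mixing cup: lift the speed knob out of its notch, slide it along and let it drop fully home in the notch marked by the rider of the same colour as that vial's cap. Then flip the yellow guard fully up, so that it stays open by itself, and press the green start button beneath it right down, then let it come back up. Leave the guard up, both vials standing where they are and the other things on the worktop in their places.

Things in the scene. Friction and masses are not known exactly. Their poses are not given: they have to be found in the camera images.
- mixer: off-white bench vial mixer, 250 mm wide, 225 deep, 210 high, fixed. Origin: middle of its lower front edge, on the worktop; x into the machine, y to the operator's left, z up. The dark front panel slopes at 35 degrees; the flat deck behind it leans out over it (deck front edge 60 mm behind the origin), so an upright gripper meets the deck: tilt the tool square to the panel.
- panel: frame of the sloping panel: origin on its surface (53 mm behind, 71 above the mixer's origin); x up the slope, y to the operator's left, z out of the panel. Surface z = 0, x from -65 to +75 mm (there the wall under the deck, square to the panel). Comb for the speed knob along y at x = +12 mm (teeth 10 mm high), strip with the riders at x = -34 mm, guarded start switch at y = -85 mm.
- mixing_cup (a point): floor of the black rubber mixing cup on a steel disc on the left of the deck (outside 45 mm wide, 26 mm high); the vial that stands in it is the one to be mixed
- resting_well (a point): floor of the white plastic well on the right of the deck, where the other vial waits
- vial_red: glass vial with red crimped cap, 25 mm wide, 58 high, loose, standing in the mixing cup or the resting well; origin at its underside, z up its axis
- vial_green: glass vial with green crimped cap, 25 mm wide, 58 high, loose, standing in the other of the two; origin at its underside, z up its axis
- rider_red: red rider: plastic clip 15 x 16 mm, 9 high, fixed on the strip in front of one of the comb's notches (which one differs). Origin on the panel's surface; frame turned like the mixer's, y along the comb. It marks the notch at the same panel y, 46 mm farther up the slope.
- rider_green: green rider, same shape, in front of another notch
- rider_blue: blue rider, same shape, in front of another notch (for other products)
- rider_white: white rider, same shape, in front of another notch (for other products)
- speed_slide (a joint): m that the speed knob has gone along the comb to the operator's right (panel -y). Five notches at 0, 0.024, 0.048, 0.072, 0.096 (panel y = +95, 71, 47, 23, -1 mm), each 13 mm wide; the knob's cross bar is 8 mm wide, so it drops in within 2.5 mm of a notch's middle. It starts in notch 0, which has no rider. About 1 N of friction.
- speed_knob (a joint): m that the speed knob is pulled out of the panel (panel +z), 0 = fully down in a notch, 0.018 = stop. Pulling it out takes 2 to 4 N against a spring; from 0.010 up it clears the teeth and can be slid; let go between notches it rests on a tooth at about 0.009.
- knob_grip (a point): middle of the black speed knob's grip, 30 mm out of the panel when the knob is down. The grip is 18 mm wide along y, 26 mm up the slope, and spans 14 to 43 mm out of the panel, with a cap 22 mm wide (y) over its last 6 mm; pinch it along y, the comb's teeth below are 10 mm high. Axes as the panel's.
- guard (a joint): angle in rad of the yellow guard over the start switch, 0 = shut, 2.0 = fully up and back. Stiff friction hinge: it stays where it is left, held up by friction. Lifting it takes about 1 N at its free end.
- guard_grip (a point): midpoint between the two black domed studs on the guard's sides; shut: panel x = -31, y = -85, z = +28 mm. The guard is a yellow box 42 mm wide (y; 52 over studs), 50 long (x -45 to +5), 12 to 43 mm out of the panel, open below, over a pedestal 40 mm wide, 12 high. Pinched by the studs it turns between the fingers, so the tool need not turn, but lags some 0.2 rad.
- guard_hinge (a point): the guard's hinge axis (along y), at its upper end: panel x = +5, y = -85, z = +22 mm; the free end swings out of the panel and up the slope
- start_button (a joint): m that the green start button under the guard is pressed into the panel, 0 to 0.005, sprung: about 1 N to start it, 4 N fully down
- button_top (a point): middle of the green start button's face, 23 mm wide, at panel x = -27, y = -85, z = +30 mm; pressed square to the panel. It stands 9 mm above a steel collar 27 mm wide. With the guard beyond 1.5 rad its free end stands at panel x = -8 mm or more, up to 75 mm out of the panel.
- stock_crayon: stock crayon with red ends, 24 x 119 x 24 mm, lying on the worktop; a bystander, loose; origin at the centre of its underside
- plaster_roll: roll of plaster, 50 mm wide, 25 high, lying flat; a bystander, loose; origin at the centre of its underside
- sachet: white syringe sachet, 34 x 135 x 12 mm, lying flat; a bystander, loose; origin at the centre of its underside
- dropper_bottle: white dropper bottle, 51 mm wide, 106 high, standing; a bystander, loose; origin at the centre of its underside
- syringe_pack_a: blister-packed syringe, 150 x 60 x 26 mm, lying; a bystander, loose; origin at the centre of its underside
- syringe_pack_b: blister-packed syringe, 150 x 60 x 26 mm, lying; a bystander, loose; origin at the centre of its underside
Things that resemble listed ones, but are neither listed nor needed, are in the scene too. Leave any blue look-alike of the vial_red alone.

How it is judged:
On the way, in this order (a step that is already met when the one before it is completed fails the run):
1. the speed knob is fully down in the notch marked by the rider that has the colour of the cap of the vial in the mixing cup (value of joint speed_knob below 0.0025 m and ((horizontal distance between vial_red and mixing_cup below 0.015 m and y of knob_grip in the frame of rider_red between -0.005 and 0.005 m) or (horizontal distance between vial_green and mixing_cup below 0.015 m and y of knob_grip in the frame of rider_green between -0.005 and 0.005 m))), for 0.2 s.
2. the guard is flipped fully up (value of joint guard above 1.5 rad), for 0.2 s.
3. the start button is pressed down, with the guard up and the knob still home (all of step 1 and value of joint start_button above 0.0035 m and value of joint guard above 1.5 rad), for 0.05 s.
At the end, for the whole second after the job is handed in: Knob down (under 2.5 mm out), within 5 mm of the rider in the cap colour of the vial in the mixing cup; guard still, beyond 1.5 rad; button up (under 1.5 mm); vials upright within 0.2 rad, at rest, within 12 mm of their start; the loose things within 40 mm of theirs (all of step 1 and value of joint guard above 1.5 rad and value of joint start_button below 0.0015 m and angle between each of vial_red, vial_green's own z axis and vertical below 0.2 rad and distance of each of vial_red, vial_green from where it was at the start of the episode below 0.012 m and linear speed of each of vial_red, vial_green below 0.03 m/s and velocity of joint guard between -0.1 and 0.1 rad/s); the robot touches nothing.
It fails at once if a vial is knocked out of place or tipped (distance of any of vial_red, vial_green from where it was at the start of the episode above 0.02 m or angle between any of vial_red, vial_green's own z axis and vertical above 0.35 rad).
It fails at once if one of the loose things on the worktop is pushed more than 40 mm from its place (distance of any of stock_crayon, plaster_roll, sachet, dropper_bottle, syringe_pack_a, syringe_pack_b from where it was at the start of the episode above 0.04 m).
It also fails if it takes over 64 s, if anything falls off the work surface, if the arm or the gripper's body presses on something with over 40 N, if the wrist force passes 120 N, or if a joint passes its speed limit or range.

### The arm

A 6-joint arm with a two-finger parallel gripper is mounted at the origin on a cart in front of the work surface, level with it; the furniture and walls round the work are solid. World frame = base frame: x ahead of the robot, y to its left, z up, the work surface at z = 0. Lengths are in m, angles in rad, forces in N, time in s.
With the tool pointing down it reaches from about 0.25 to 0.8 m from the base axis. Payload 3.9 kg.
Tool frame: the origin (TCP) lies between the finger pads; the fingertips stand 19 mm ahead of it and the grasp point (between the pads) is the TCP; z points along the fingers, y is the line along which they close (so a half turn about z gives the same grasp; the last joint's range is limited). The gripper opens to 85 mm and grips with 20 to 120 N. Pads are 22 mm wide; open, the fingers measure 114 mm over their backs; the gripper's body (76 mm by 85 mm) begins 54 mm behind the grasp point. The pads swing forward as they close: fully open they stand 13 mm farther back than shut.
Start: joints at [0, 0.26, -0.138, 1.173, 0, 1.571], TCP at [0.525, -0, 0.25] pointing down, gripper open.
Joint ranges: [-2.78, 2.78], [-0.83, 1.72], [-1.28, 1.37], [-1.9, 2.12], [-1.57, 1.48], [-3.14, 3.14]. Speed limits (rad/s): [2.57, 2.57, 3.14, 3.14, 3.14, 3.14].

### API

Orientations are given as [roll, pitch, yaw] about the fixed x, y, z axes, in that order (R = Rz(yaw) Ry(pitch) Rx(roll)).
In Python, from cell import bot gives the robot as it stands. Calls block until the motion is done:
- bot.goto(position, orientation): joint-space move of the TCP to a pose.
- bot.line_to(position, rotation=None, max_speed=0.15, max_force=None): straight line of the TCP; rotation=None keeps the orientation; max_speed is the mean speed in m/s. With max_force (N) it stops when the force on the tool has changed by that much, and returns True; else False.
- bot.move_j(angles): joint-space move.
- bot.open_gripper() and bot.grasp(): open the fingers fully, or close them until they stop; the grip force is fixed at half the most.
- bot.sleep(seconds).
- bot.solve_ik(position, orientation): joint angles nearest the present ones, or None.
- bot.grab_frame(name): name is "scene" or "side" or "wrist"; returns the picture (420x560x3 uint8, blue, green, red); there is no depth.
- bot.calibration(name): a dict with "fx", "fy", "cx", "cy" (pixels), "eye" and "attitude" of the camera in the world; the wrist camera has in their place "mount" (4x4, takes a point from camera to tool coordinates, whose origin is the TCP and whose axes are the flange's). Camera axes: x right, y down, z forward; pixel columns grow to the right and rows downward; lengths in m; the calibration is good to about 2 mm. A picture is of the moment at which its call begins: read the wrist's pose just before it. calibration takes no time and is no camera call.
A pose or a line that the arm cannot do raises bot.PlanningError and nothing moves.
- bot.hand_in(): hands the job in; it is judged then, once.
Readings, each from a call of its own:
- bot.read_time_s(): time.
- bot.read_joint_positions(): joint angles.
- bot.read_joint_vel(): joint speeds.
- bot.read_effort(): joint torques, N m.
- bot.read_eef_pos(): TCP position.
- bot.read_ee_rot(): TCP orientation.
- bot.read_force(): force on the tool from outside, world axes, zero at the start.
- bot.read_ft_torque(): the same for the moment, N m.
- bot.read_gripper_width(): finger opening in m.
- bot.read_finger_force(): force on a finger pad.
Only numpy, scipy, OpenCV 4.12 (cv2) and the standard library are available. Lean on these libraries where they do the work, as an engineer would, in place of code of your own. Each camera call takes 0.05 s, during which the arm holds its last target. There are 200 camera calls.

## Working session

There is one attempt and no reset: what is moved stays moved. The work goes in short steps, each a Python script; the robot and the scene stay as the last script left them, time stands still between calls to the robot, and variables do not carry over. Pictures are saved under pics/ and viewed, at most 10 in all, crops included, and the job is handed in when it is done.

```bash
mkdir -p pics; ls
python3 - <<'E'
from cell import bot
import cv2
for n in("scene","side"):
    im=bot.grab_frame(n); cv2.imwrite(f"pics/{n}0.png",im); print(n,bot.calibration(n))
print(bot.calibration("wrist"))
print(bot.read_eef_pos(),bot.read_ee_rot(),bot.read_time_s())
a=cv2.imread("pics/scene0.png");b=cv2.imread("pics/side0.png")
cv2.imwrite("pics/scene0b.png",cv2.resize(a,(800,600),interpolation=cv2.INTER_CUBIC))
cv2.imwrite("pics/side0b.png",cv2.resize(b,(800,600),interpolation=cv2.INTER_CUBIC))
E
```

```text
pics
scene {'fx': 537.2492424773174, 'fy': 537.2492424773174, 'cx': 277.66557383947196, 'cy': 216.48881968870847, 'eye': array([-0.11967492,  0.78814905,  1.3243032 ]), 'attitude': array([-2.45756937, -0.00433307, -2.40369436])}
side {'fx': 519.6886891953371, 'fy': 519.6886891953371, 'cx': 280.5472733114999, 'cy': 199.9610219518051, 'eye': array([ 0.55551129, -1.15304207,  0.83072916]), 'attitude': array([-2.08584287e+00,  6.05286911e-04,  1.79848633e-02])}
{'fx': 361.1894275596565, 'fy': 361.1894275596565, 'cx': 284.7310110213422, 'cy': 213.14889756874067, 'mount': array([[ 5.33433453e-04, -9.53056452e-01, -3.02792197e-01,
         7.77479952e-02],
       [ 9.99999689e-01,  3.32700189e-04,  7.14520476e-04,
        -7.02524095e-04],
       [-5.80239329e-04, -3.02792484e-01,  9.53056334e-01,
        -1.24031543e-01],
       [ 0.00000000e+00,  0.00000000e+00,  0.00000000e+00,
         1.00000000e+00]])}
[ 5.24405197e-01 -8.62652535e-06  2.49517382e-01] [-3.13976329e+00 -9.71007154e-06  1.57074444e+00] 0.1
```

View pics/scene0b.png

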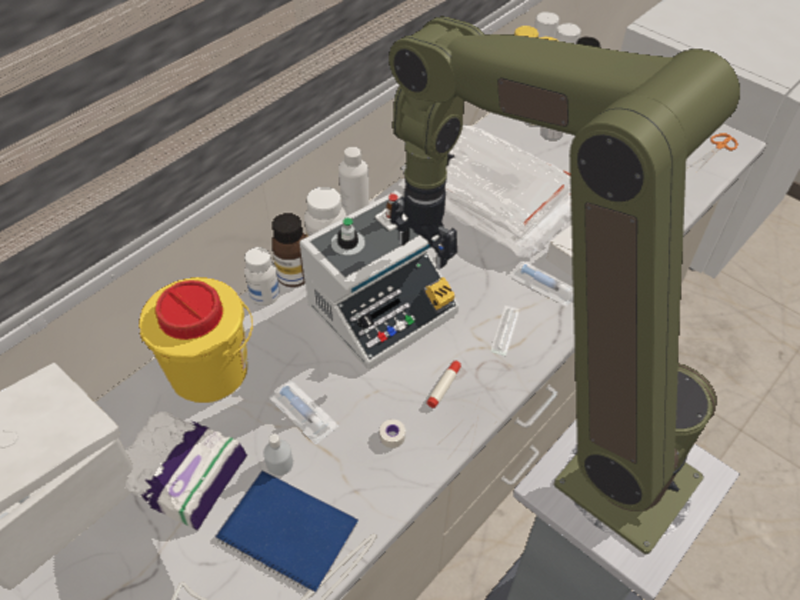

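View pics/side0b.png

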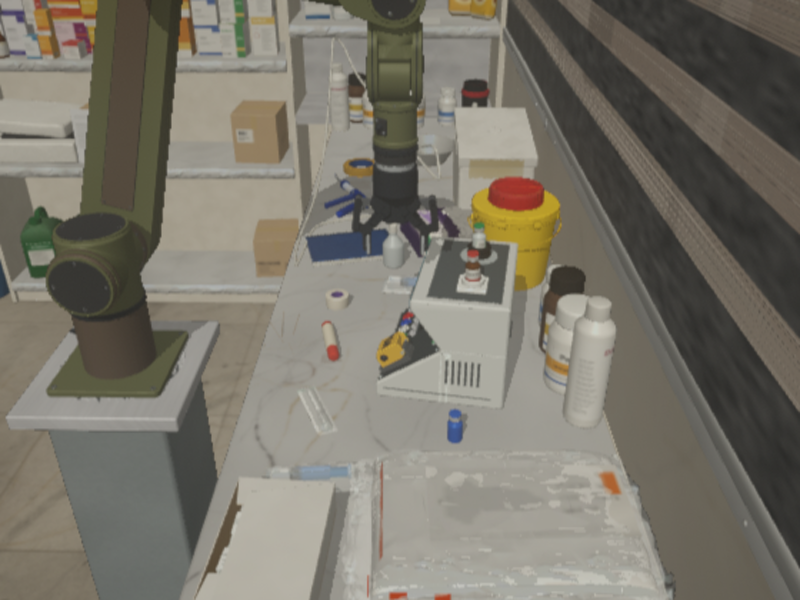

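The scene view shows the green-capped vial in the black cup (deck left, about (348,230) in the 800-px image) and the red one in the white well (393,203). The riders run red, blue, white, green from left to right at (383,337), (392,331), (400,327) and (408,320). The knob is at about (365,322), at the left end. The yellow guard is at (440,292). The side view shows the blue look-alike standing on the worktop at (455,425).

```bash
cat > h.py <<'E'
from cell import bot
import numpy as np, cv2
from scipy.spatial.transform import Rotation as Ro
def R(e): return Ro.from_euler('xyz',e).as_matrix()
def cam(name, pose=None):
    c=bot.calibration(name)
    if name=="wrist":
        M=np.eye(4); M[:3,3]=pose[0]; M[:3,:3]=R(pose[1]); T=M@c["mount"]; return c,T[:3,3],T[:3,:3]
    return c,np.array(c["eye"]),R(c["attitude"])
def ray(C,px):
    c,e,A=C; d=A@np.array([(px[0]-c["cx"])/c["fx"],(px[1]-c["cy"])/c["fy"],1]); return e,d/np.linalg.norm(d)
def onz(C,px,z):
    e,d=ray(C,px); return e+d*(z-e[2])/d[2]
def proj(C,P):
    c,e,A=C; q=A.T@(np.asarray(P)-e); return np.array([c["fx"]*q[0]/q[2]+c["cx"],c["fy"]*q[1]/q[2]+c["cy"]])
def tri(rays):
    S=np.zeros((3,3));b=np.zeros(3)
    for e,d in rays:
        P=np.eye(3)-np.outer(d,d);S+=P;b+=P@e
    p=np.linalg.solve(S,b); return p,[np.linalg.norm((np.eye(3)-np.outer(d,d))@(p-e)) for e,d in rays]
E
python3 - <<'E'
from h import *
C=cam("scene"); s=.7
print("front corners",onz(C,(370*s,362*s),0),onz(C,(457*s,310*s),0))
print("deck front L, back L",onz(C,(332*s,298*s),.21),onz(C,(302*s,243*s),.21))
print("deck cup",onz(C,(348*s,243*s),.215))
D=cam("side");print("side: front right corner",onz(D,(378*s,389*s),0),"back right",onz(D,(500*s,404*s),0))
a=cv2.imread("pics/scene0.png")[135:260,205:330]
p=(bot.read_eef_pos(),bot.read_ee_rot());w=bot.grab_frame("wrist");cv2.imwrite("pics/w0.png",w);np.save("w0.npy",np.array(p))
cv2.imwrite("pics/combo.png",np.hstack([cv2.resize(a,(420,420),interpolation=cv2.INTER_CUBIC),w[:,:380] if 0 else cv2.resize(w,(380,285))[ :,:].repeat(1,0) if 0 else np.vstack([cv2.resize(w,(380,285)),np.zeros((135,380,3),np.uint8)])]))
E
```

```text
front corners [0.54745001 0.12945408 0.        ] [ 0.50202899 -0.1037472   0.        ]
deck front L, back L [0.59687782 0.17505923 0.21      ] [0.74437965 0.11403153 0.21      ]
deck cup [0.6725613  0.05475764 0.215     ]
side: front right corner [ 0.49396022 -0.0687453   0.        ] back right [ 7.12084886e-01 -1.08316996e-01  1.11022302e-16]
```

View pics/combo.png

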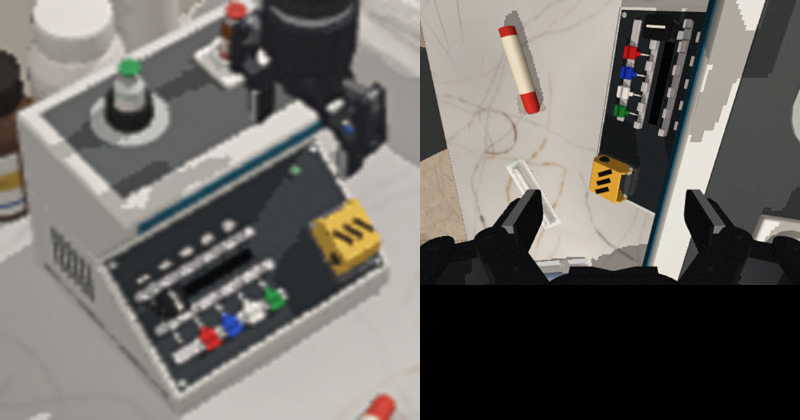

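The close crop confirms it. The green-capped vial is in the black cup and the red one is in the white well. In the wrist view the riders from the knob outward are red, blue, white, green, at about (925,80), (925,110), (905,140) and (912,165) in full-size pixels minus the pane offset. The guard is at (610,178). Next I fit the mixer pose from the rider centroids.

```bash
cat >> h.py <<'E'
SL=np.radians(35)
def mixT(q):  # mixer pose x,y,yaw
    T=np.eye(4);T[:3,:3]=Ro.from_euler('z',q[2]).as_matrix();T[:2,3]=q[:2];return T
def panT(q):
    P=np.eye(4);c,s=np.cos(SL),np.sin(SL)
    P[:3,:3]=np.array([[c,0,-s],[0,1,0],[s,0,c]]);P[:3,3]=[.053,0,.071];return mixT(q)@P
def pt(q,x,y,z): return (panT(q)@np.array([x,y,z,1]))[:3]
HS={'red':[((0,150,90),(6,255,255)),((174,150,90),(180,255,255))],'blue':[((108,140,80),(125,255,255))],'green':[((45,120,50),(85,255,255))],'yellow':[((18,130,90),(30,255,255))]}
def blobs(im,col,near,r):
    h=cv2.cvtColor(im,cv2.COLOR_BGR2HSV);m=sum(cv2.inRange(h,np.array(a),np.array(b)) for a,b in HS[col])
    k=np.zeros_like(m);cv2.circle(k,tuple(int(v) for v in near),r,255,-1);m&=k
    n,_,st,ce=cv2.connectedComponentsWithStats(m)
    if n<2:return None
    i=1+st[1:,4].argmax();return ce[i],st[i,4],st[i]
E
python3 - <<'E'
from h import *
from scipy.optimize import least_squares
C=cam("scene");a=cv2.imread("pics/scene0.png");w=cv2.imread("pics/w0.png");W=cam("wrist",np.load("w0.npy"))
q0=[.522,.015,-.19]
sc=(205,135,125/420); f=560/380
obs=[]
for col,y,ps,pw in(('red',.071,(210,338),(632,52)),('blue',.047,(232,324),(628,73)),('green',-.001,(273,297),(621,111))):
    bs=blobs(a,col,(sc[0]+ps[0]*sc[2],sc[1]+ps[1]*sc[2]),6);bw=blobs(w,col,((pw[0]-420)*f,pw[1]*f),16)
    p,r=tri([ray(C,bs[0]),ray(W,bw[0])]);obs.append((y,bs[0],bw[0]));print(col,bs[1],bw[1],bw[0],p,r)
def res(q): return np.concatenate([np.r_[proj(C,pt(q,-.034,y,.006))-s,proj(W,pt(q,-.034,y,.006))-v] for y,s,v in obs])
o=least_squares(res,q0);print(o.x,o.fun.round(1));np.save("q.npy",o.x);q=o.x
for n,P in(('LFcorner',(0,.125,0)),('RF',(0,-.125,0))):
    X=mixT(q)@np.r_[P,1];print(n,X[:3],proj(C,X[:3])/.7)
print("guard grip",pt(q,-.031,-.085,.028),"knob",pt(q,.012,.095,.03), "cup",(mixT(q)@[.15,.06,.21,1]))
by=blobs(w,'yellow',((610-420)*f,178*f),60);print("yellow",by,proj(W,pt(q,-.02,-.085,.043)))
Rp=panT(q)[:3,:3]
for s in(1,-1):
    Rt=Rp@np.array([[0,0,0],[0,0,0],[0,0,-1.]])
    z=-Rp[:,2];y=s*Rp[:,1];x=np.cross(y,z);e=Ro.from_matrix(np.c_[x,y,z]).as_euler('xyz')
    for nm,P in(('knob',(.012,.095,.10)),('kn0',(.012,.095,.032)),('k4',(.012,-.001,.045)),('gg',(-.031,-.085,.035)),('bt',(-.027,-.085,.10)),('view',(-.0,.02,.22))):
        print(s,nm,pt(q,*P).round(3),e.round(3),np.round(bot.solve_ik(pt(q,*P),e),2) if bot.solve_ik(pt(q,*P),e) is not None else None)
E
```

```text
red 28 408 [310.47058824  77.13235294] [0.54502994 0.0946688  0.05823739] [np.float64(0.0005550594300010217), np.float64(0.0005550594300010288)]
blue 29 371 [305.20754717 107.21293801] [0.54107887 0.07097458 0.05733747] [np.float64(0.00043702148329031494), np.float64(0.00043702148329044494)]
green 24 338 [295.20118343 163.27218935] [0.53301804 0.02374051 0.057941  ] [np.float64(0.0003915444986636326), np.float64(0.0003915444986637457)]
[ 0.5116686   0.02789767 -0.16595452] [ 0.3  0.4  0.1  0.1  0.3  0.2  0.1  0.   0.2  0.2  0.1 -0.2]
LFcorner [0.53231783 0.15118031 0.        ] [368.08423992 372.29599019]
RF [ 0.49101938 -0.09538497  0.        ] [458.44276442 314.76452974]
guard grip [ 0.50901464 -0.05784188  0.07615539] knob [0.57235774 0.11405592 0.10245748] cup [0.6695194  0.06229426 0.21       1.        ]
yellow (array([278.12630662, 262.80487805]), np.int32(2296), array([ 249,  228,   65,   71, 2296], dtype=int32)) [267.97272267 265.95307283]
1 knob [0.533 0.121 0.16 ] [3.142 0.611 2.976] [ 0.39  0.09 -0.84  0.11 -0.31  0.47]
1 kn0 [0.571 0.114 0.104] [3.142 0.611 2.976] [ 0.34  
[... 202 characters left out ...]
t [ 0.472 -0.052  0.137] [3.142 0.611 2.976] [-0.08 -0.03 -1.07 -0.08 -0.05  0.07]
1 view [0.443 0.06  0.251] [3.142 0.611 2.976] [ 0.31 -0.23 -0.84  0.41 -0.27  0.4 ]
-1 knob [0.533 0.121 0.16 ] [ 3.142 -0.611 -0.166] [ 0.39  0.09 -0.84  0.11 -0.31 -2.67]
-1 kn0 [0.571 0.114 0.104] [ 3.142 -0.611 -0.166] [ 0.34  0.24 -0.86 -0.07 -0.28 -2.71]
-1 k4 [0.548 0.021 0.115] [ 3.142 -0.611 -0.166] [ 0.13  0.15 -0.95 -0.12 -0.17 -2.9 ]
-1 gg [ 0.505 -0.057  0.082] [ 3.142 -0.611 -0.166] [-0.09  0.16 -1.1  -0.3  -0.05 -3.08]
-1 bt [ 0.472 -0.052  0.137] [ 3.142 -0.611 -0.166] [-0.08 -0.03 -1.07 -0.08 -0.05 -3.07]
-1 view [0.443 0.06  0.251] [ 3.142 -0.611 -0.166] [ 0.31 -0.23 -0.84  0.41 -0.27 -2.74]
```

The fit residuals are below 0.5 px, and the rider heights (58 mm) match the model (56 mm). The green rider is at panel y = -1, which is notch 4. I'll move to a pre-grasp pose square to the panel and check with predicted points overlaid.

```bash
cat >> h.py <<'E'
try: q=np.load("q.npy")
except Exception: q=None
def tool():
    Rp=panT(q)[:3,:3];z=-Rp[:,2];y=Rp[:,1];return Ro.from_matrix(np.c_[np.cross(y,z),y,z]).as_euler('xyz')
def pan(p): return (np.linalg.inv(panT(q))@np.r_[p,1])[:3]
def here(): return pan(bot.read_eef_pos())
def shot(name,pts=(),view=True):
    p=(np.array(bot.read_eef_pos()),np.array(bot.read_ee_rot()));w=bot.grab_frame("wrist");W=cam("wrist",p);o=w.copy()
    cv2.imwrite(f"pics/{name}_raw.png",w);np.save(name+".npy",np.array(p))
    for P in pts: cv2.drawMarker(o,tuple(int(round(v)) for v in proj(W,pt(q,*P))),(255,0,255),cv2.MARKER_CROSS,9,1)
    cv2.imwrite(f"pics/{name}.png",o);return w,W
E
python3 - <<'E'
from h import *
bot.goto(pt(q,-.01,.03,.20),tool()); print(here(),bot.read_time_s(),bot.read_gripper_width())
shot("v1",[(.012,.095,.043),(-.034,.071,.009),(-.034,-.001,.009),(-.031,-.085,.043),(-.045,-.064,.043),(-.045,-.106,.043),(.012,-.001,0),(-.065,.125,0)])
E
```

```text
[-0.00876823  0.03040496  0.20022109] 1.2083 0.08557346934876023
```

View pics/v1.png

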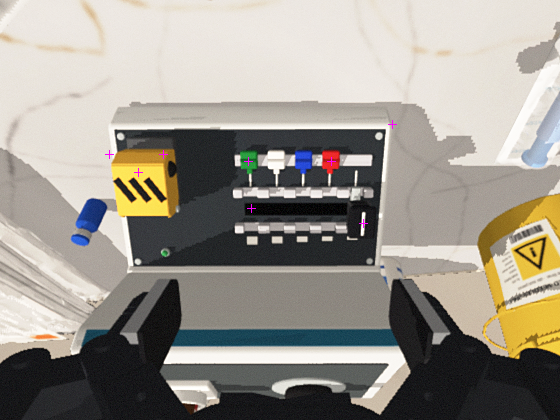

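The overlay matches on the riders: green (249,160), red (331,160). The knob is at about (357,220) and the guard at (145,180), each a few px off the predictions, so I'll zoom in on both.

Run:
```python
from h import *
w=cv2.imread("pics/v1_raw.png")
W=cam("wrist",np.load("v1.npy"))
for col,y,n in(('red',.071,(331,160)),('blue',.047,(304,160)),('green',-.001,(249,160))):
    b=blobs(w,col,n,12);print(col,b[0],b[1],proj(W,pt(q,-.034,y,.006)))
b=blobs(w,'yellow',(145,180),50);print(b)
for z in(.012,.043):print([proj(W,pt(q,x,y,z)).round() for x in(-.045,.005) for y in(-.064,-.106)])
for z in(.014,.037,.043):print([proj(W,pt(q,x,y,z)).round() for x in(-.001,.025) for y in(.084,.106)])
a=cv2.resize(w[140:260,320:400],(400,600),interpolation=cv2.INTER_NEAREST);c=cv2.resize(w[120:240,100:180],(400,600),interpolation=cv2.INTER_NEAREST)
a=cv2.convertScaleAbs(a,alpha=2,beta=20)
cv2.imwrite("pics/z1.png",np.hstack([a,c]))
```

```text
red [330.52252252 159.76276276] 333 [330.1573353  160.27697648]
blue [303.40853659 159.86280488] 328 [303.02465893 160.31177579]
green [248.84337349 159.92771084] 332 [248.75215078 160.3813836 ]
(array([145.50231481, 181.24537037]), np.int32(3456), array([ 112,  149,   67,   69, 3456], dtype=int32))
[array([174., 149.]), array([125., 149.]), array([180., 205.]), array([133., 205.])]
[array([163., 154.]), array([109., 154.]), array([169., 215.]), array([118., 215.])]
[array([344., 199.]), array([369., 199.]), array([343., 226.]), array([367., 226.])]
[array([349., 206.]), array([375., 206.]), array([347., 235.]), array([373., 235.])]
[array([350., 208.]), array([377., 208.]), array([348., 238.]), array([375., 238.])]
```

View pics/z1.png

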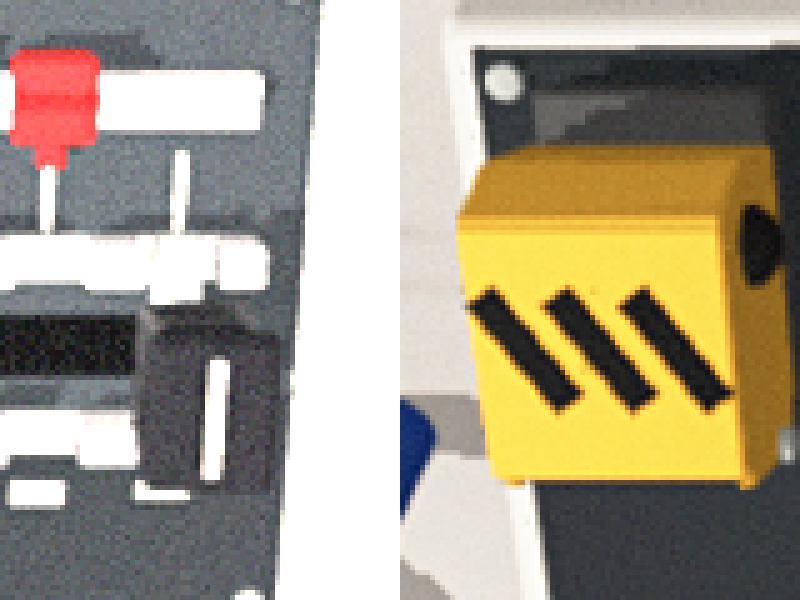

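The knob cap spans columns 348–376 and rows 201–238, against 350–377 and 208–238 predicted. The guard's top face spans columns 112–164, against 109–163. Both agree within about 2 mm, so I'll grasp the knob.

Run:
```python
from h import *
bot.goto(pt(q,.012,.095,.10),tool()); print(here())
print(bot.line_to(pt(q,.012,.095,.034),max_speed=.08,max_force=8),here())
bot.grasp();print("w",bot.read_gripper_width(),bot.read_finger_force(),bot.read_force(),here(),bot.read_time_s())
bot.line_to(pt(q,.012,.095,.049),max_speed=.04);print("lift",here(),bot.read_gripper_width(),panT(q)[:3,:3].T@bot.read_force())
```

```text
[0.01178318 0.09477805 0.09884016]
False [0.01223837 0.09501482 0.03432478]
w 0.020761237488775484 58.35499584674835 [-2.47958378  0.01091486  3.95022411] [0.01209445 0.09510227 0.03424272] 3.4
lift [0.01203822 0.09506945 0.04918189] 0.020713181867893594 [-0.18645156  0.57449018 -2.42468426]
```

Run:
```python
from h import *
Rt=panT(q)[:3,:3].T
bot.line_to(pt(q,.012,-.001,.049),max_speed=.06);print("slid",here(),bot.read_gripper_width(),Rt@bot.read_force())
print(bot.line_to(pt(q,.012,-.001,.0335),max_speed=.03,max_force=8),here(),Rt@bot.read_force(),bot.read_time_s())
shot("v2")
```

```text
slid [ 0.01200278 -0.00107309  0.04894753] 0.021112170708445226 [-0.00723295 -0.32651762 -3.29713074]
True [ 0.01202817 -0.0010692   0.03415871] [ 0.86110258 -0.06273511  8.17321806] 6.1833
```

Run:
```python
from h import *
bot.open_gripper();bot.sleep(.2);p=here();print(p)
bot.line_to(pt(q,.012,-.001,.10),max_speed=.1)
bot.goto(pt(q,-.01,.03,.20),tool())
w,W=shot("v3",[(.012,-.001,.043)])
for z in(.037,.043,.052):print([proj(W,pt(q,x,y,z)).round() for x in(-.001,.025) for y in(-.012,.010)])
cv2.imwrite("pics/z3.png",cv2.convertScaleAbs(cv2.resize(w[140:260,220:380],(800,600),interpolation=cv2.INTER_NEAREST),alpha=2,beta=20))
print(bot.read_time_s())
```

```text
[ 0.01151535 -0.00146983  0.03394909]
[array([233., 207.]), array([260., 207.]), array([234., 236.]), array([260., 236.])]
[array([232., 209.]), array([259., 209.]), array([233., 239.]), array([260., 239.])]
[array([230., 213.]), array([258., 213.]), array([232., 243.]), array([259., 243.])]
8.4417
```

View pics/z3.png

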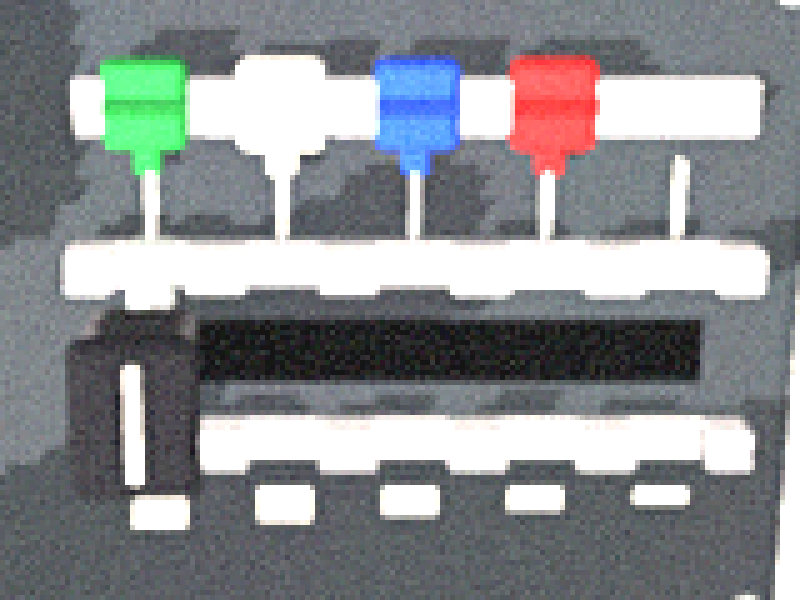

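The knob cap is at columns 233–260 and rows 208–239, which matches the fully-down prediction, and it sits in line with the green rider. Guard next.

Run:
```python
from h import *
Rt=panT(q)[:3,:3].T
bot.goto(pt(q,-.031,-.085,.10),tool())
print(bot.line_to(pt(q,-.031,-.085,.029),max_speed=.08,max_force=8),here())
bot.grasp();print("w",bot.read_gripper_width(),here(),Rt@bot.read_force(),bot.read_time_s())
r=np.hypot(.036,.006);f0=np.arctan2(.006,-.036)
for th in np.arange(.25,2.01,.25):
    f=f0-th
    s=bot.line_to(pt(q,.005+r*np.cos(f),-.085,.023+r*np.sin(f)),max_speed=.05,max_force=20)
    print(round(th,2),s,here().round(4),round(bot.read_gripper_width(),4),(Rt@bot.read_force()).round(1))
    if s: break
print(bot.read_time_s());shot("v4")
```

```text
False [-0.03079027 -0.08473942  0.02929713]
w 0.04863935566621549 [-0.03072533 -0.08521451  0.02987998] [ 0.52482438 -0.59616433 14.42365041] 10.6083
0.25 True [-0.0294 -0.0853  0.035 ] 0.0478 [ 1.2 -1.6 -3.6]
10.8167
```

View pics/v4.png

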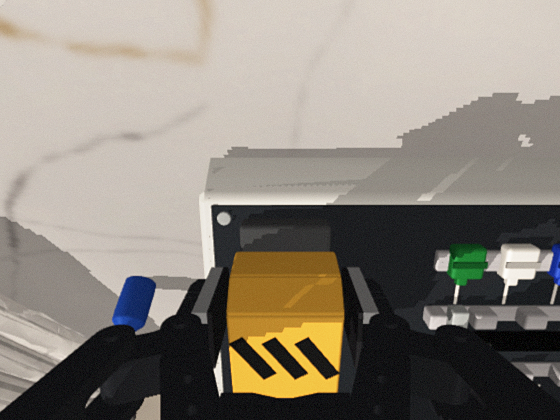

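The guard is pinched by its studs and has begun to lift. The stop came only from the 14 N preload left by the pinch being released, so I'll continue the arc.

Run:
```python
from h import *
Rt=panT(q)[:3,:3].T
r=np.hypot(.036,.006);f0=np.arctan2(.006,-.036)
for th in np.arange(.25,2.01,.25):
    f=f0-th
    s=bot.line_to(pt(q,.005+r*np.cos(f),-.085,.023+r*np.sin(f)),max_speed=.05,max_force=20)
    print(round(th,2),s,here().round(4),round(bot.read_gripper_width(),4),(Rt@bot.read_force()).round(1))
    if s: break
print(bot.read_time_s());shot("v5")
```

```text
0.25 False [-0.0283 -0.0851  0.0375] 0.0481 [ 0.8 -0.3 -4.4]
0.5 False [-0.0243 -0.0852  0.0453] 0.0477 [ 0.5 -1.1 -5.9]
0.75 False [-0.0193 -0.0851  0.0518] 0.0481 [-3.6 -0.5 -3.7]
1.0 False [-0.0124 -0.0853  0.0566] 0.0478 [-6.6 -1.2 -1.4]
1.25 False [-0.0039 -0.085   0.0592] 0.0479 [-8.1 -1.3  1.9]
1.5 False [ 0.0075 -0.0852  0.0596] 0.0407 [-5.7 -1.7  2.2]
1.75 True [ 0.0093 -0.0851  0.059 ] 0.041 [1.3 0.7 2.3]
12.9917
```

View pics/v5.png

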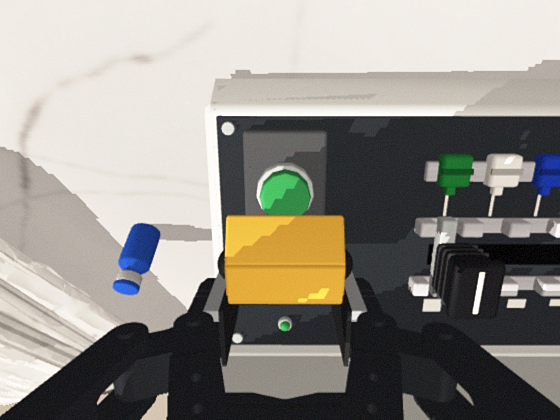

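The guard is at about 1.2 rad. The fingers have slipped off the studs (dark, near (350,262)) onto the guard's sides, and the green button is exposed at (285,190). I'll release and push the free edge the rest of the way with closed fingers.

Run:
```python
from h import *
Rt=panT(q)[:3,:3].T
bot.open_gripper()
bot.line_to(pt(q,.009,-.085,.15),max_speed=.12)
bot.line_to(pt(q,-.055,-.085,.15),max_speed=.12)
bot.grasp();print(bot.read_gripper_width())
bot.line_to(pt(q,-.055,-.085,.078),max_speed=.1,max_force=8)
print(here(),Rt@bot.read_force())
for x in(-.03,-.015,-.005,.003,.006):
    s=bot.line_to(pt(q,x,-.085,.078),max_speed=.04,max_force=15);print(x,s,here().round(4),(Rt@bot.read_force()).round(1))
    if s:break
print(bot.read_time_s())
bot.line_to(pt(q,-.05,-.085,.09),max_speed=.1)
bot.line_to(pt(q,-.05,-.085,.14),max_speed=.1)
shot("v6")
```

```text
0.00013717663362991094
[-0.05505522 -0.08500448  0.0781512 ] [-0.29317859 -0.05394918 -0.77417285]
-0.03 True [-0.0387 -0.0851  0.0783] [-0.3 -0.1 -0.1]
17.3583
```

View pics/v6.png

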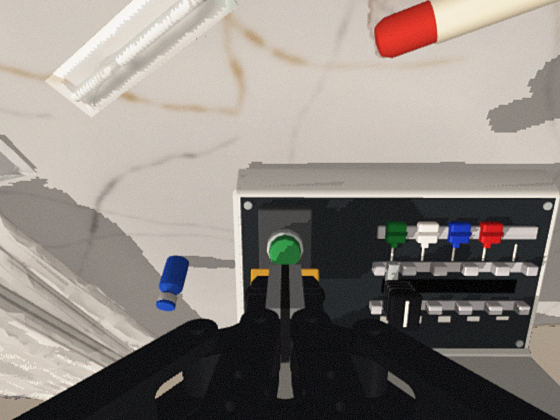

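The guard still stands just behind the button, with yellow visible at (260,273) and (312,273) on either side of the fingers. The stop was first contact. I'll push again, more slowly and with more force allowed.

Run:
```python
from h import *
Rt=panT(q)[:3,:3].T
bot.line_to(pt(q,-.055,-.085,.078),max_speed=.12,max_force=8)
for x in(-.042,-.03,-.02,-.01,-.002,.004):
    s=bot.line_to(pt(q,x,-.085,.078),max_speed=.02,max_force=25);print(x,s,here().round(4),(Rt@bot.read_force()).round(1))
    if s:break
print(bot.read_time_s())
shot("v7")
```

```text
-0.042 False [-0.0422 -0.085   0.078 ] [-0.   0.1  0.2]
-0.03 False [-0.0376 -0.0851  0.0781] [-8.2  0.7  9. ]
-0.02 False [-0.0367 -0.0852  0.0783] [-17.3   2.   20.7]
-0.01 False [-0.0358 -0.0853  0.0785] [-25.2   2.1  31.5]
-0.002 False [-0.0351 -0.0854  0.0787] [-33.7   2.6  41.7]
0.004 False [-0.0345 -0.0854  0.0788] [-38.1   3.   48.8]
22.8833
```

The reaction force points along (-0.62, 0.79) in panel x–z. So the fingertips are pressing on the end wall of the guard, which stands at only about 0.9 rad. I'll back off, go in lower under its free edge, and follow the edge's arc.

Run:
```python
from h import *
Rt=panT(q)[:3,:3].T
bot.line_to(pt(q,-.065,-.085,.079),max_speed=.08); print(here(),Rt@bot.read_force())
def E(t):
    u=np.array([-np.cos(t),np.sin(t)]);n=np.array([np.sin(t),np.cos(t)]);e=np.array([.005,.022])+.05*u-.010*n
    return e+np.array([-.011,.008])
bot.line_to(pt(q,-.065,-.085,E(.85)[1]),max_speed=.08,max_force=8)
for t in np.arange(.8,2.06,.15):
    x,z=E(t);s=bot.line_to(pt(q,x,-.085,z),max_speed=.03,max_force=15);print(round(t,2),s,here().round(4),(Rt@bot.read_force()).round(1))
    if s or np.abs(Rt@bot.read_force()).max()>20:break
print(bot.read_time_s())
shot("v8")
```

```text
[-0.06360742 -0.08492778  0.07892064] [ 0.25562379 -0.46804229  0.35926756]
0.8 False [-0.0482 -0.085   0.0589] [-0.7  0.  -0.5]
0.95 False [-0.0427 -0.085   0.0651] [ 0.  -0.3  0.6]
1.1 False [-0.0375 -0.085   0.0702] [ 0.  -0.5  0.7]
1.25 False [-0.0303 -0.0849  0.0744] [-0.8  0.3  0.2]
1.4 False [-0.0236 -0.085   0.0777] [ 0.3  0.1 -0. ]
1.55 False [-0.0163 -0.085   0.0798] [-0.5 -0.2 -0.6]
1.7 False [-0.0088 -0.085   0.0809] [ 0.7 -0.   0.3]
1.85 False [-0.0012 -0.085   0.0808] [ 0.   0.3 -0.3]
2.0 False [ 0.0054 -0.085   0.0795] [-1.2  0.1 -0.3]
28.3083
```

View pics/v8.png

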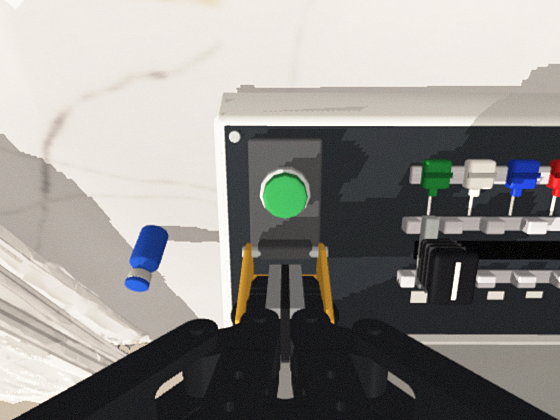

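The guard has swung back, with its side walls at (245,280) and (325,280). The button at (285,192) is fully clear. That was my tenth picture, so from here I check numerically: back off, and measure the guard angle from its yellow extent in a wrist frame.

```bash
cat >> h.py <<'E'
def gang(name):
    w,W=shot(name)
    g0=np.array(proj(W,pt(q,.01,-.085,.05)))
    h=cv2.cvtColor(w,cv2.COLOR_BGR2HSV);m=cv2.inRange(h,np.array((15,120,60)),np.array((32,255,255)))
    k=np.zeros_like(m);cv2.circle(k,tuple(int(v) for v in g0),75,255,-1);m&=k
    n,_,st,_=cv2.connectedComponentsWithStats(m);print("blobs",[tuple(map(int,s)) for s in st[1:] if s[4]>25])
    for t in(.9,1.2,1.5,1.7,1.85,2.0):
        u=np.array([-np.cos(t),np.sin(t)]);nn=np.array([np.sin(t),np.cos(t)])
        P=[]
        for a in(.0,.05):
            for b in(-.010,.021):
                e=np.array([.005,.022])+a*u+b*nn
                P+=[proj(W,pt(q,e[0],-.085+s*.021,e[1])) for s in(1,-1)]
        P=np.array(P);print(t,"x",P[:,0].min().round(),P[:,0].max().round(),"y",P[:,1].min().round(),P[:,1].max().round())
E
python3 - <<'E'
from h import *
bot.line_to(pt(q,-.03,-.085,.08),max_speed=.1)
bot.line_to(pt(q,-.05,-.085,.15),max_speed=.12)
bot.goto(pt(q,-.04,.03,.20),tool());print(here())
gang("v9");print(bot.read_time_s())
E
```

```text
[-0.04039268  0.03059442  0.19955824]
blobs [(109, 237, 74, 60, 2825)]
0.9 x 102.0 180.0 y 211.0 265.0
1.2 x 104.0 179.0 y 230.0 271.0
1.5 x 104.0 181.0 y 231.0 288.0
1.7 x 105.0 182.0 y 232.0 296.0
1.85 x 107.0 183.0 y 233.0 300.0
2.0 x 109.0 183.0 y 234.0 303.0
30.2583
```

The yellow extent suggests about 1.7 rad, but the guard's bevelled end makes that uncertain. I'll nudge it on to its stop and re-measure.

Run:
```python
from h import *
Rt=panT(q)[:3,:3].T
bot.goto(pt(q,-.05,-.085,.15),tool())
bot.line_to(pt(q,-.04,-.085,.081),max_speed=.12,max_force=8)
for x in (-.015,0,.005,.009,.013,.017,.021):
    s=bot.line_to(pt(q,x,-.085,.081),max_speed=.04,max_force=10);f=Rt@bot.read_force();print(x,s,here().round(4),f.round(1))
    if s or abs(f[0])>6:break
bot.line_to(pt(q,-.03,-.085,.08),max_speed=.1)
bot.line_to(pt(q,-.05,-.085,.15),max_speed=.12)
bot.goto(pt(q,-.04,.03,.20),tool());print(here())
gang("v10");print(bot.read_time_s())
```

```text
-0.015 False [-0.0154 -0.0851  0.081 ] [-0.7  0.9  0.2]
0 False [ 0.0003 -0.085   0.081 ] [ 0.7 -0.3 -0.5]
0.005 False [ 0.0049 -0.085   0.081 ] [-0.3 -0.3 -0.2]
0.009 False [ 0.0053 -0.0851  0.0808] [-5.1  0.8  2.5]
0.013 False [ 0.0056 -0.0851  0.0807] [-8.8  0.9  6.7]
[-0.04026449  0.03076415  0.19959876]
blobs [(109, 237, 74, 59, 2819)]
0.9 x 102.0 180.0 y 211.0 265.0
1.2 x 104.0 179.0 y 229.0 270.0
1.5 x 104.0 180.0 y 231.0 287.0
1.7 x 105.0 182.0 y 232.0 296.0
1.85 x 106.0 182.0 y 233.0 300.0
2.0 x 108.0 183.0 y 234.0 303.0
35.625
```

The hard stop came at TCP x = +5.5 mm, exactly where the free edge sits at 2.0 rad, and the guard stayed put. Now the button.

Run:
```python
from h import *
Rt=panT(q)[:3,:3].T
bot.goto(pt(q,-.029,-.085,.13),tool())
bot.line_to(pt(q,-.029,-.085,.055),max_speed=.1,max_force=8);print(here(),Rt@bot.read_force())
for z in np.arange(.051,.034,-.002):
    s=bot.line_to(pt(q,-.029,-.085,z),max_speed=.02,max_force=15);f=Rt@bot.read_force();print(round(z,3),s,here().round(4),f.round(1))
    if s or f[2]>12:break
bot.sleep(.3)
bot.line_to(pt(q,-.029,-.085,.14),max_speed=.1)
bot.goto(pt(q,-.04,.03,.20),tool());print(here())
gang("v11");print(bot.read_time_s())
```

```text
[-0.02877495 -0.08443396  0.05529554] [-0.08978207 -1.14350354 -0.18322046]
0.051 False [-0.0289 -0.085   0.0511] [-0.5  0.   0. ]
0.049 False [-0.0289 -0.085   0.049 ] [ 0.3 -0.7  1.5]
0.047 False [-0.0289 -0.085   0.0469] [ 0.3 -0.6  2.4]
0.045 False [-0.0288 -0.0851  0.0449] [ 0.7 -0.8  4.6]
0.043 False [-0.029  -0.0851  0.0439] [ 0.9  0.1 23.3]
[-0.04045126  0.03053175  0.1997177 ]
blobs [(109, 237, 74, 59, 2806)]
0.9 x 102.0 180.0 y 211.0 265.0
1.2 x 104.0 179.0 y 230.0 271.0
1.5 x 104.0 181.0 y 231.0 287.0
1.7 x 105.0 182.0 y 232.0 296.0
1.85 x 107.0 183.0 y 233.0 300.0
2.0 x 109.0 184.0 y 234.0 303.0
40.5333
```

```bash
python3 -c "
from cell import bot
print(bot.hand_in())"
```

```text
the job is handed in; nothing more can be done
None
```

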